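# Take the battery pack out of the scoreboard

### The job

The tabletop scoreboard's battery is flat. Squeeze the release tab of its battery cover inward and pivot the cover out of its frame, lower edge first; lay the cover flat, outer side up, on the black mat, then lift out the battery pack and set it flat, rib up, in the white tray. Set both down rather than dropping them, and leave the other things on the table where they are.

Things in the scene. Friction and masses are not known exactly. Their poses are not given: they have to be found in the camera images.
- battery_frame: Opening for the battery cover in the scoreboard's sloping back (black wedge, fixed, 210 wide, 160 deep, 108 high; the slope faces away from the robot and rises toward it at 30 degrees). Origin: centre of the opening on the slope's surface. x: up the slope; y: along the width; z: out of the slope. Opening 98 along x, 113 along y; fixed bars 2.5 proud cross its ends: keeper x -60 to -42, lip x 41 to 60.
- frame_lip (a point): Middle of the lip's inner lower edge (frame x = 41, z = -1.5), the line along y about which the cover pivots. Axes as the battery_frame's.
- cover_grip (a point): Grip point of the cover: half-way between the tab and the rib, two upright plates 4 thick, 30 to 34 wide along y, rising 26 from the cover's outer side at its lower part. 36 over their outer faces, 29 with the tab in. The point is 15 above the outer side and 22 down the slope from the plate's centre. Squeeze both along x to free the cover; keep squeezed until the lower edge is up.
- tab_top (a point): The release tab at the cover's lower edge (the plate lower down the slope), its middle, 2 below its top. Pressed inward, toward the rib, it draws its hook from under the keeper. Axes as the cover's.
- release_tab (a joint): Travel of the release tab: 0 out (latched), 0.007 m fully in; the hook is free of the keeper from about 0.005 to 0.006. A spring (3 N at 0, 6.5 N fully in) pushes it out again.
- cover: The loose battery cover, tab included: grey plastic plate 80 along x, 110 along y, 5 thick, 80 g. Origin: centre of its underside, 20 below and 22 up from cover_grip. In place its axes lie as the battery_frame's, outer side flush with the slope. A tongue on its upper end reaches 7 under the lip: raise the lower edge 20 to 30 degrees about the lip, then draw the cover off along its own -x.
- cover_center (a point): Centre of the cover's plate, half-way through its 5 thickness. Axes as the cover's.
- cover_heel (a point): Middle of the cover's upper edge, above the tongue; 40 up from the plate's centre. Axes as the cover's.
- pack_center (a point): Centre of the battery pack, 17.5 above its underside and below its top. The pack lies loose under the cover on the bay's floor, 42 below the slope's surface, axes as the battery_frame's, rib pointing out of the slope, its top 7 below the surface. About 40 is free on each side of the rib along y; guides 11 high flank the block. Pinch the rib along y, lift along z.
- pack: The battery pack: aluminium block 64 along x, 60 along y, 18 thick, with a black pull rib on it, 52 along x, 12 thick along y, 17 tall; 35 high in all. 110 to 220 g. Origin: centre of its underside.
- tray: White open tray, fixed, 150 along x, 130 along y, 25 high, walls 4, floor 4. Origin: centre of its underside. It may be left or right of the scoreboard.
- mat_top (a point): Centre of the upper face of the black rubber mat, 160 by 160, 4 thick, fixed; on the other side of the scoreboard than the tray.
- deck_box: Bystander: blue card box with black band, 75 x 50 x 95 high. Origin: centre of its underside.
- sleeve_pack: Bystander: red packet, 100 x 72 x 22 high. Origin: centre of its underside.
- card_stack: Bystander: stack of cards, 88 x 63 x 17 high. Origin: centre of its underside.
- marker: Bystander: black marker pen lying down, 134 long, 14 thick. Origin: centre of its underside.
- die_a: Bystander: white die, 20 cube. Origin: centre of its underside.
- die_b: Bystander: red die, 20 cube. Origin: centre of its underside.
Not all that is in view belongs to the job. Several things have the shape of the tray; the one meant has the colours described above.

How it is judged (in metres and radians):
On the way, in this order (a step that is already met when the one before it is completed fails the run):
1. the release tab is pressed in while the cover still sits in its frame (value of joint release_tab above 0.004 m and distance between cover_heel and frame_lip below 0.012 m and angle between the z axis of cover_center and the z axis of battery_frame, either way round below 0.12 rad), for 0.05 s.
2. the cover is pivoted: its lower edge raised by at least 8 degrees with the upper edge still at the lip (angle between the z axis of cover_center and the z axis of battery_frame, either way round above 0.14 rad and distance between cover_heel and frame_lip below 0.016 m), for 0.05 s.
At the end, for the whole second after the job is handed in: The cover lies flat (within 0.08 rad), outer side up, on the mat, its centre within 50 mm of the mat's centre; the pack lies flat on the tray's floor (within 0.1 rad), rib up, inside the walls; both released and at rest, the other things where they were (horizontal distance between cover_center and mat_top below 0.05 m and z of cover_center in the frame of mat_top below 0.006 m and angle between cover_center's own z axis and vertical below 0.08 rad and x of pack_center in the frame of tray between -0.05 and 0.05 m and y of pack_center in the frame of tray between -0.04 and 0.04 m and z of pack_center in the frame of tray below 0.027 m and angle between pack_center's own z axis and vertical below 0.1 rad and contact force between each of cover, pack and the fingers below 0.1 N and linear speed of each of cover, pack below 0.02 m/s); the robot touches nothing.
It fails at once if the cover falls (faster than 0.7 m/s while not held) (linear speed of cover above 0.7 m/s and contact force between cover and the fingers below 0.05 N).
It fails at once if the pack falls (faster than 0.7 m/s while not held) (linear speed of pack above 0.7 m/s and contact force between pack and the fingers below 0.05 N).
It fails at once if a bystander is moved by more than 30 mm (distance of any of deck_box, sleeve_pack, card_stack, marker, die_a, die_b from where it was at the start of the episode above 0.03 m).
It also fails if it takes over 61 s, if anything falls off the work surface, if the arm or the gripper's body presses on something with over 40 N, if the wrist force passes 120 N, or if a joint passes its speed limit or range.

### The arm

A 6-joint arm with a two-finger parallel gripper is mounted at the origin on the work surface. World frame = base frame: x ahead of the robot, y to its left, z up, the work surface at z = 0. Lengths are in m, angles in degrees, forces in N, time in s.
With the tool pointing down it reaches from about 0.375 to 0.9 m from the base axis. Payload 3.1 kg.
Tool frame: the origin (TCP) lies on the centre line of the jaws, within the pads' length; the fingertips stand 25 mm ahead of it and the grasp point (between the pads) lies 6 mm ahead of it; z points along the fingers, y is the line along which they close (so a half turn about z gives the same grasp; the last joint's range is limited). The gripper opens to 87 mm and grips with 3 to 60 N. Pads are 19 mm wide; open, the fingers measure 117 mm over their backs; the gripper's body (75 mm by 190 mm) begins 51 mm behind the grasp point.
Start: joints at [58.585, 30.224, 82.088, -0, 67.689, -10.227], TCP at [0.226, 0.583, 0.248] pointing down, gripper open.
Joint ranges: [-176.69, 176.69], [-43.24, 126.21], [12.49, 139.97], [-82, 262], [0, 151.66], [-163.58, 163.58]. Speed limits (degrees/s): [159.86, 159.86, 180, 180, 180, 180].

### API

Orientations are given as a 3x3 rotation matrix whose columns are the frame's x, y, z axes.
In Python, from rig import * gives the robot as it stands.
- The arm moves only by the tool step_arm, never from a script. Its argument "steps" is a list of rows, each a list of 7 numbers: the shift along the tool's x, y, z normalised to -1 to 1, where 1 is 0.3 m, then the turn, a rotation vector about the tool's x, y, z normalised to -1 to 1, where 1 is 45 degrees, then the gripper's target within -1 to 1 (shut at 1, half-way at 0, fully open at -1). A call has 1 to 8 rows; each row is the pose to reach, as a shift and turn from the pose commanded when the call began, along the tool's axes at that moment; what a row does not reach only later rows make up. A row lasts 1/12 s, in which the tool goes at most 41.7 mm and 7.16 degrees, less where a joint would pass 70% of its speed; a pose out of reach is approached as far as the arm can. A call with a number of a shift or a turn outside -1 to 1 is refused whole. A call with a gripper value outside its range is refused whole. The fingers move at their own pace and stop on an object; the grip force is fixed at half the most. Time passes only in rows, so rows that repeat a pose let the fingers close. It gives the time, the measured TCP pose, the force, the opening and the grip force at its end, in the units of the state.
- read_state(): the state, without advancing time (a new reading comes with each control period).
- capture(name): name is "side" or "top" or "wrist"; returns a dict with "image" (420x560x3 uint8, red, green, blue), "vertical_fov" (degrees; the focal length in pixels is half the picture's height over the tangent of half this angle, whatever the lens; pixels are square), "cx", "cy" (the principal point, pixels), "k1" (the pictures are not rectified: a ray, as slopes to the right and down, at radius r is drawn at 1 + k1 r^2 times it, then the intrinsics apply), "world_from_camera" (4x4, takes a point from camera to world coordinates); the wrist camera has in their place "T_tool_cam" (4x4, takes a point from camera to tool coordinates, whose origin is the TCP and whose axes are the flange's). Camera axes: x right, y down, z forward; pixel columns grow to the right and rows downward; lengths in m; the calibration is good to about 2 mm. A picture is of the moment at which its call begins: read the wrist's pose just before it. There is no depth.
- hand_in(): hands the job in; it is judged then, once.
The state is a dict: "time_s": time; "joint_positions": joint angles; "qvel": joint speeds; "tau": joint torques, N m; "position": TCP position; "tcp_rot": TCP orientation; "force": force on the tool from outside, world axes, zero at the start; "moment": the same for the moment, N m; "opening": opening from 0.0 (shut) to 1.0 (fully open); "grasp_force": force on a finger pad.
Only numpy, scipy, OpenCV 4.12 (cv2) and the standard library are available. Lean on these libraries where they do the work, as an engineer would, in place of code of your own. Each camera call takes 0.05 s, during which the arm holds its last target. There are 200 camera calls.

## Working session

There is one attempt and no reset: what is moved stays moved. The work goes in short steps, Python scripts to look and compute and a tool call to move; the robot and the scene stay as the last step left them, time stands still between calls to the robot, and variables do not carry over. Pictures are saved under pics/ and viewed, at most 12 in all, crops included, and the job is handed in when it is done.

Besides the shell and the picture viewer there is one more tool, called after "Request:" in YAML: its name, and indented under it one key for each argument. step_arm: Moves the arm, as the interface text tells. Scaled input: -1 to 1 covers 0.3 m each way for a shift and 45 degrees each way for a turn. Its arguments: {"type":"object","properties":{"steps":{"type":"array"}},"required":["steps"]}

```bash
mkdir -p pics; cat > h.py <<'E'
from rig import *
import numpy as np, cv2
def K(c):
    f=210/np.tan(np.radians(c["vertical_fov"])/2); return f
def ray(c,u,v,T=None):
    f=K(c); d=np.array([(u-c["cx"])/f,(v-c["cy"])/f]); s=d.copy()
    for _ in range(20): s=d/(1+c["k1"]*(s@s))
    T=c["world_from_camera"] if T is None else T
    T=np.array(T); return T[:3,3],T[:3,:3]@np.array([s[0],s[1],1.])
def onz(c,u,v,z,T=None):
    o,d=ray(c,u,v,T); return o+d*(z-o[2])/d[2]
def proj(c,p,T=None):
    T=np.array(c["world_from_camera"] if T is None else T); q=T[:3,:3].T@(np.array(p)-T[:3,3]); s=q[:2]/q[2]; s=s*(1+c["k1"]*(s@s)); return s*K(c)+[c["cx"],c["cy"]]
def wristT(c,s):
    T=np.eye(4);T[:3,:3]=s["tcp_rot"];T[:3,3]=s["position"];return T@np.array(c["T_tool_cam"])
E
python3 - <<'E'
from h import *
import pickle
s=read_state()
D={n:capture(n) for n in("side","top","wrist")}
D['s']=s; pickle.dump(D,open('d0.pkl','wb'))
for n in("side","top","wrist"):
    c=D[n]; print(n,c["vertical_fov"],c["cx"],c["cy"],c["k1"],np.round(c.get("world_from_camera",c.get("T_tool_cam")),3).tolist())
    cv2.imwrite(f"pics/{n}0.png",cv2.cvtColor(c["image"],cv2.COLOR_RGB2BGR))
a=np.hstack([cv2.resize(D[n]["image"],(400,300)) for n in("side","wrist")])
cv2.imwrite("pics/sw.png",a[:,:,::-1])
cv2.imwrite("pics/topbig.png",cv2.resize(D["top"]["image"],(800,600),interpolation=cv2.INTER_CUBIC)[:,:,::-1])
print(s)
E
```

```text
side 48.550649639156305 280.7289828048837 209.59017163689975 -0.1006048316029544 [[0.963, -0.199, 0.182, 0.258], [-0.269, -0.656, 0.705, -0.898], [-0.021, -0.728, -0.685, 0.976], [0.0, 0.0, 0.0, 1.0]]
top 42.653063271552554 279.4505468107423 210.3399546637224 0.039806589648701665 [[0.009, -0.982, 0.188, 0.174], [-1.0, -0.01, -0.001, 0.032], [0.003, -0.188, -0.982, 1.78], [0.0, 0.0, 0.0, 1.0]]
wrist 65.26571912139933 277.6338510674938 208.2339440289964 -0.035695959443550106 [[-0.0, -0.961, -0.277, 0.076], [1.0, -0.001, 0.001, -0.001], [-0.001, -0.277, 0.961, -0.137], [0.0, 0.0, 0.0, 1.0]]
{'time_s': 0.0, 'joint_positions': array([ 5.85853774e+01,  3.02772517e+01,  8.21563045e+01,  1.69863758e-03,
        6.76896668e+01, -1.02291046e+01]), 'qvel': array([-0.00949053, -0.02898495,  0.04066135, -0.06077811, -0.08402743,
        0.00744495]), 'tau': array([ 1.12576294e-03, -4.40028512e+01, -1.76597035e+01,  6.32883282e-02,
        5.80742606e-02, -1.77562965e-04]), 'position': array([0.22549202, 0.58217692, 0.24659042]), 'tcp_rot': array([[-9.32410863e-01,  3.61398219e-01, -1.14438174e-03],
       [ 3.61399799e-01,  9.32409174e-01, -1.82110180e-03],
       [ 4.08889084e-04, -2.11159443e-03, -9.99997687e-01]]), 'force': array([ 1.10020288, -0.65901713, -0.53251329]), 'moment': array([-0.01525304, -0.01560811,  0.01398402]), 'grasp_force': 0.0, 'opening': 0.9983489887142567}
```

View pics/topbig.png

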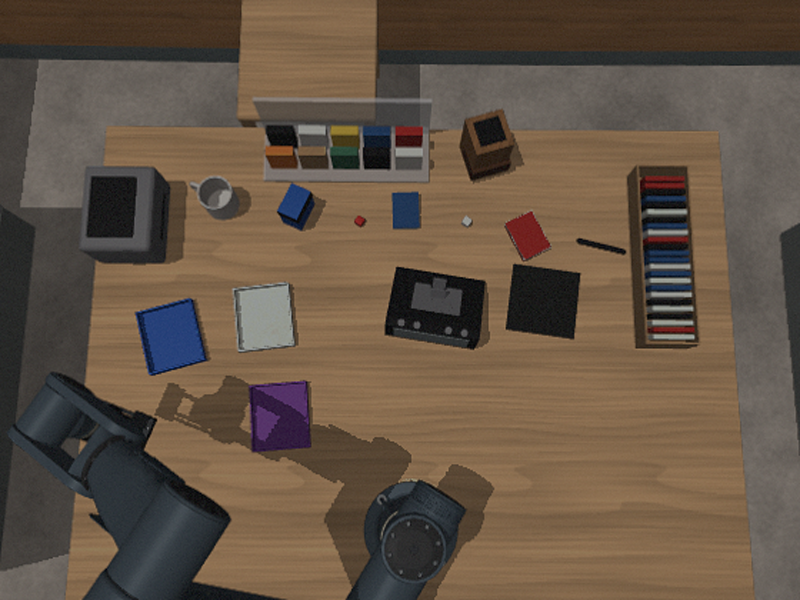

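View pics/side0.png

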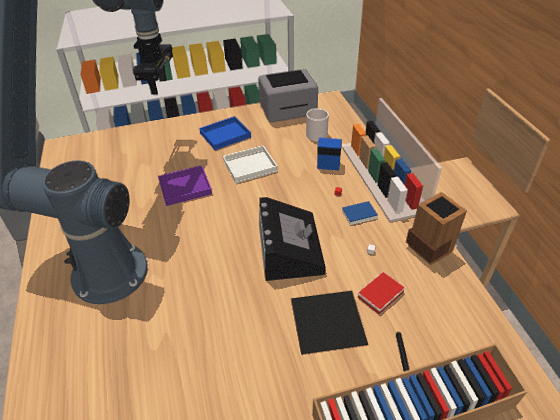

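Top view: black wedge scoreboard at (437,308) with grey cover; trays: white (265,317), blue (172,337), purple (280,416). The white one fits the description. The mat is at (543,301), on the other side of the scoreboard. I'll confirm with a crop and measure.

```bash
cat > m.py <<'E'
from h import *
import pickle
D=pickle.load(open('d0.pkl','rb'))
t,s=D["top"],D["side"]
hsv=cv2.cvtColor(t["image"],cv2.COLOR_RGB2HSV)
def quad(mask,name,z,roi):
    m=np.zeros_like(mask); x0,y0,x1,y1=roi; m[y0:y1,x0:x1]=mask[y0:y1,x0:x1]
    cs,_=cv2.findContours(m,cv2.RETR_EXTERNAL,cv2.CHAIN_APPROX_NONE); c=max(cs,key=cv2.contourArea)
    P=np.array([onz(t,*p,z)[:2] for p in c[:,0].astype(float)],np.float32)
    r=cv2.minAreaRect(P); print(name,np.round(r[0],4),np.round(r[1],4),round(r[2],2),cv2.contourArea(c))
white=((hsv[...,1]<50)&(hsv[...,2]>130)).astype(np.uint8)
dark=(hsv[...,2]<50).astype(np.uint8)
quad(white,'tray',.025,(150,185,220,255)); quad(dark,'mat',.004,(352,180,412,242)); quad(dark,'board',.05,(265,180,345,250))
a=cv2.resize(t["image"][180:250,262:347],None,fx=5,fy=5,interpolation=cv2.INTER_CUBIC)
b=cv2.resize(s["image"][190:290,250:335],None,fx=4.4,fy=4.4,interpolation=cv2.INTER_CUBIC)[:440]
w=cv2.resize(t["image"][185:255,150:220],None,fx=2,fy=2)
o=np.zeros((590,800,3),np.uint8);o[:350,:425]=a;o[:440,425:425+b.shape[1]]=b[:,:375];o[440:580,:140]=w
o=np.clip(o.astype(float)*1.6,0,255).astype(np.uint8)
cv2.imwrite("pics/crop.png",o[:,:,::-1])
E
python3 m.py
```

```text
tray [0.4669 0.3449] [0.1415 0.1283] 7.43 1359.0
mat [ 0.5174 -0.308 ] [0.1589 0.1572] 82.32 2090.0
board [ 0.4906 -0.0535] [0.2162 0.1599] 81.18 2764.5
```

View pics/crop.png

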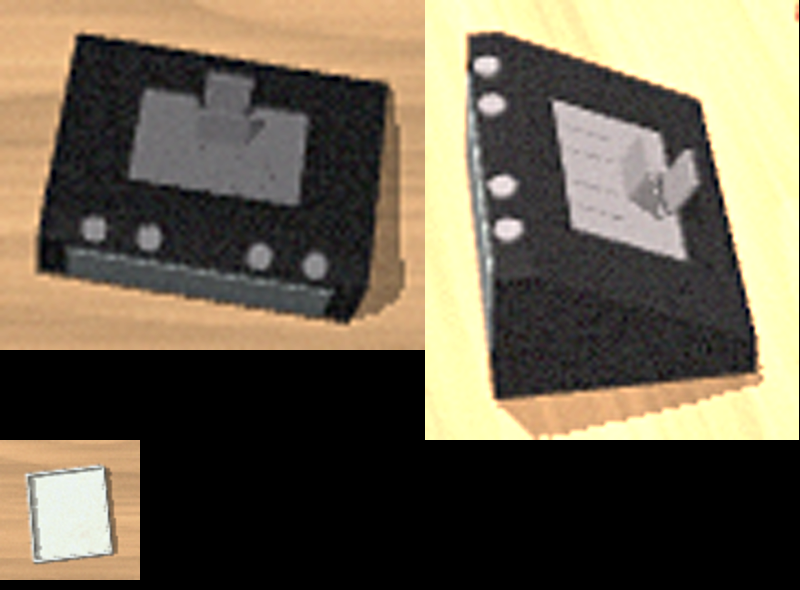

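The crop confirms the white tray (raw pixels about 185,222), and the cover corners are clear in both views. I'll triangulate the corners, then work out the move to a wrist view.

```bash
cat >> h.py <<'E'
from scipy.spatial.transform import Rotation as Ro
def tri(rays):
    A=np.zeros((3,3));b=np.zeros(3)
    for o,d in rays:
        d=d/np.linalg.norm(d);M=np.eye(3)-d@d[:,None] if 0 else np.eye(3)-np.outer(d,d);A+=M;b+=M@o
    p=np.linalg.solve(A,b); return p,[np.linalg.norm(np.cross(p-o,d/np.linalg.norm(d))) for o,d in rays]
def frame(yaw):   # battery-frame axes; yaw = deviation (deg) of "uphill = -x world"
    c=np.radians(yaw); h=np.array([-np.cos(c),-np.sin(c),0])
    x=h*np.cos(np.pi/6)+[0,0,.5]; z=-h*.5+[0,0,np.cos(np.pi/6)]
    return np.column_stack([x,np.cross(z,x),z])
def row(p,R,s=None):
    s=s or read_state(); R0=s["tcp_rot"]
    d=R0.T@(np.array(p)-s["position"]); w=Ro.from_matrix(R0.T@R).as_rotvec(degrees=True)
    n=max(np.linalg.norm(d)/.0417,np.linalg.norm(w)/7.16)
    print("row",np.round(d/.3,3),np.round(w/45,3),"rows>=",round(n,1))
E
python3 - <<'E'
from h import *
import pickle
D=pickle.load(open('d0.pkl','rb'));t,s=D["top"],D["side"]
T=[(143,90),(128,180),(300,203),(308,115)];S=[(660,133),(552,100),(573,228),(687,260)]
P=[]
for a,b in zip(T,S):
    p,e=tri([ray(t,262+a[0]/5-.4,180+a[1]/5-.4),ray(s,250+(b[0]-425)/4.4-.4,190+b[1]/4.4-.4)]);P.append(p);print(np.round(p,4),np.round(e,4))
P=np.array(P);up=P[1]-P[0]+P[2]-P[3];w=P[1]-P[2]+P[0]-P[3]
print("centre",P.mean(0),"len",np.linalg.norm(up)/2,np.linalg.norm(w)/2,"tilt",np.degrees(np.arcsin(up[2]/np.linalg.norm(up))),"yaw up",np.degrees(np.arctan2(-up[1],-up[0])),"yaw w",np.degrees(np.arctan2(-w[0],w[1])))
F=frame(np.degrees(np.arctan2(-w[0],w[1])));O=P.mean(0)
R=np.column_stack([-F[:,1],-F[:,0],-F[:,2]])
row(O+F@[-.02,0,.17],R)
E
```

```text
[ 0.5498 -0.0059  0.0526] [0.0027 0.0027]
[0.4821 0.0043 0.0914] [0.0022 0.0022]
[ 0.4664 -0.1051  0.0923] [0.0006 0.0006]
[ 0.5334 -0.1142  0.0519] [0.0019 0.0019]
centre [ 0.50791741 -0.05520184  0.07207195] len 0.0787162227557383 0.11005663038232423 tilt 30.220594357515992 yaw up -8.126491320494095 yaw w -8.366652604116123
row [-1.978 -1.565  0.127] [0.56  0.449 1.673] rows>= 18.2
```

Request:
step_arm:
  steps:
    - [-0.85,-0.67,0.05,0.25,0.2,0.8,-1]
    - [-0.85,-0.67,0.05,0.25,0.2,0.8,-1]
    - [-0.85,-0.67,0.05,0.25,0.2,0.8,-1]
    - [-0.85,-0.67,0.05,0.25,0.2,0.8,-1]
    - [-0.85,-0.67,0.05,0.25,0.2,0.8,-1]
    - [-0.85,-0.67,0.05,0.25,0.2,0.8,-1]
    - [-0.85,-0.67,0.05,0.25,0.2,0.8,-1]
    - [-0.85,-0.67,0.05,0.25,0.2,0.8,-1]

```text
time_s: 0.82
position: [0.3924, 0.3004, 0.2321]
tcp_rot: [[-0.527, 0.815, -0.24], [0.845, 0.532, -0.052], [0.085, -0.23, -0.969]]
force: [0.3, -0.1, 0.8]
opening: 0.999
grasp_force: 0.0
```

```bash
cat >> h.py <<'E'
O=np.array([.5079,-.0552,.0721]);F=frame(-8.3)
Rg=np.column_stack([-F[:,1],-F[:,0],-F[:,2]])
E
python3 -c "
from h import *
row(O+F@[-.02,0,.17],Rg)"
```

```text
row [-1.431 -0.05  -0.036] [0.316 0.234 0.872] rows>= 10.3
```

Request:
step_arm:
  steps:
    - [-0.95,-0.03,-0.02,0.31,0.23,0.87,-1]
    - [-0.95,-0.03,-0.02,0.31,0.23,0.87,-1]
    - [-0.95,-0.03,-0.02,0.31,0.23,0.87,-1]
    - [-0.95,-0.03,-0.02,0.31,0.23,0.87,-1]
    - [-0.95,-0.03,-0.02,0.31,0.23,0.87,-1]
    - [-0.95,-0.03,-0.02,0.31,0.23,0.87,-1]
    - [-0.95,-0.03,-0.02,0.31,0.23,0.87,-1]
    - [-0.95,-0.03,-0.02,0.31,0.23,0.87,-1]

```text
time_s: 1.48
position: [0.5399, 0.0511, 0.2141]
tcp_rot: [[0.148, 0.861, -0.487], [0.989, -0.13, 0.071], [-0.003, -0.492, -0.871]]
force: [0.2, 0.5, 0.6]
opening: 0.997
grasp_force: 0.0
```

```bash
python3 -c "
from h import *
row(O+F@[-.02,0,.17],Rg)"
```

```text
row [-0.365  0.259 -0.127] [ 0.012  0.001 -0.006] rows>= 3.3
```

Request:
step_arm:
  steps:
    - [-0.365,0.26,-0.127,0.012,0,-0.006,-1]
    - [-0.365,0.26,-0.127,0.012,0,-0.006,-1]
    - [-0.365,0.26,-0.127,0.012,0,-0.006,-1]
    - [-0.365,0.26,-0.127,0.012,0,-0.006,-1]
    - [-0.365,0.26,-0.127,0.012,0,-0.006,-1]
    - [-0.365,0.26,-0.127,0.012,0,-0.006,-1]

```text
time_s: 1.98
position: [0.6057, -0.0626, 0.2097]
tcp_rot: [[0.138, 0.855, -0.499], [0.99, -0.117, 0.073], [0.004, -0.505, -0.863]]
force: [0.1, 0.0, -0.2]
opening: 1.001
grasp_force: 0.0
```

```bash
python3 - <<'E'
from h import *
import pickle
s=read_state();c=capture("wrist");T=wristT(c,s);pickle.dump((s,c,T),open('w1.pkl','wb'))
row(O+F@[-.02,0,.17],Rg,s)
im=c["image"].copy()
for x,y,z in [(40,55,0),(40,-55,0),(-40,55,0),(-40,-55,0),(-22,0,26),(-40,16,26),(-4,16,26)]:
    p=proj(c,O+F@(np.array([x,y,z])/1000),T);print((x,y,z),np.round(p,1))
cv2.imwrite("pics/w1.png",cv2.resize(im,(800,600),interpolation=cv2.INTER_CUBIC)[:,:,::-1])
E
```

```text
row [-0.023  0.013 -0.007] [-0.007 -0.     0.009] rows>= 0.2
(40, 55, 0) [222.2 255.1]
(40, -55, 0) [217.5 144.6]
(-40, 55, 0) [301.5 255.8]
(-40, -55, 0) [304.7 145.2]
(-22, 0, 26) [284.8 210.6]
(-40, 16, 26) [304.6 227.8]
(-4, 16, 26) [264.5 227.5]
```

View pics/w1.png

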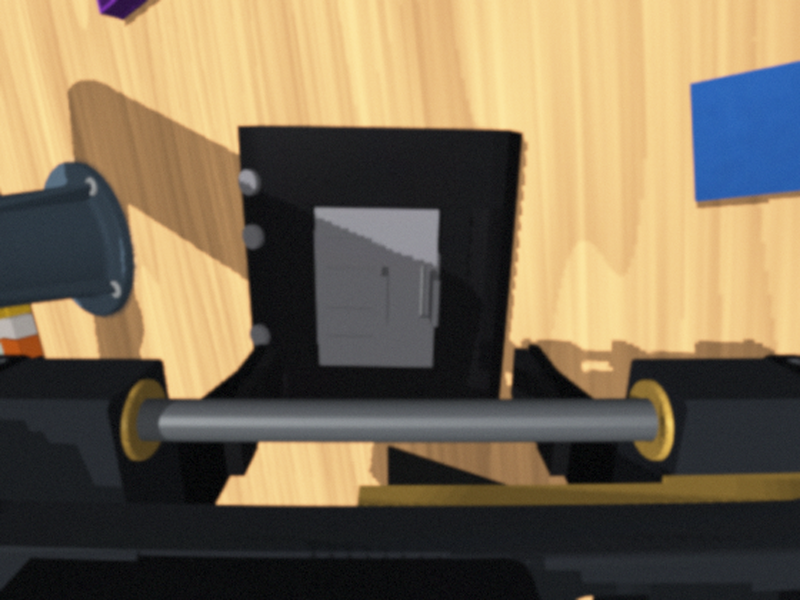

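The wrist view shows the cover plate at (315..438, 207..367) and the tab at (432,300). This agrees with the triangulation to within 2 mm, mostly down-slope. I'll correct the origin by that and approach.

```bash
echo "O=O+F@[-.0018,.0006,0]" >> h.py; python3 -c "
from h import *
print(O);row(O+F@[-.0185,0,.055],Rg)"
```

```text
[ 0.5093559  -0.05601874  0.0712    ]
row [-0.028  0.019  0.377] [-0.007  0.     0.011] rows>= 2.7
```

Request:
step_arm:
  steps:
    - [-0.028,0.019,0.12,-0.007,0,0.011,-1]
    - [-0.028,0.019,0.25,-0.007,0,0.011,-1]
    - [-0.028,0.019,0.35,-0.007,0,0.011,-1]
    - [-0.028,0.019,0.377,-0.007,0,0.011,-1]
    - [-0.028,0.019,0.377,-0.007,0,0.011,-1]
    - [-0.028,0.019,0.377,-0.007,0,0.011,-1]
    - [-0.028,0.019,0.377,-0.007,0,0.011,-1]

```text
time_s: 2.62
position: [0.5557, -0.0634, 0.1115]
tcp_rot: [[0.143, 0.86, -0.489], [0.99, -0.125, 0.069], [-0.002, -0.494, -0.869]]
force: [-0.2, 0.5, 0.8]
opening: 1.003
grasp_force: 0.0
```

```bash
python3 -c "
from h import *
row(O+F@[-.0185,0,.030],Rg)
c=capture('wrist');cv2.imwrite('pics/w2.png',cv2.resize(c['image'],(800,600),interpolation=cv2.INTER_CUBIC)[:,:,::-1])"
```

```text
row [ 0.002 -0.007  0.094] [0.008 0.003 0.   ] rows>= 0.7
```

View pics/w2.png

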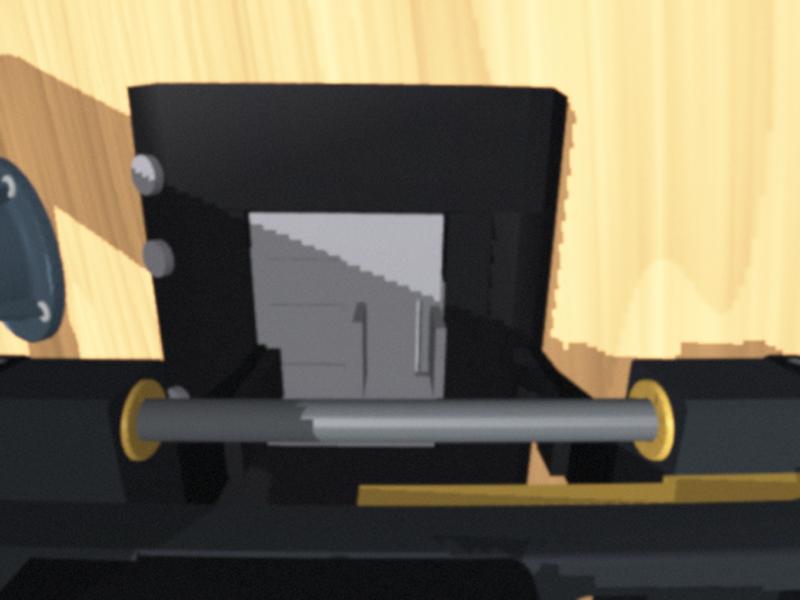

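The view shows the tab (440,340) and rib (358,345) between the fingers, consistent with the estimate. Descend the last 25 mm and squeeze.

Request:
step_arm:
  steps:
    - [0.002,-0.007,0.04,0.008,0.003,0,-1]
    - [0.002,-0.007,0.09,0.008,0.003,0,-1]
    - [0.002,-0.007,0.09,0.008,0.003,0,-1]
    - [0.002,-0.007,0.09,0.008,0.003,0,0]
    - [0.002,-0.007,0.09,0.008,0.003,0,0]
    - [0.002,-0.007,0.09,0.008,0.003,0,0]

```text
time_s: 3.17
position: [0.5393, -0.061, 0.0879]
tcp_rot: [[0.145, 0.855, -0.497], [0.989, -0.126, 0.073], [0.0, -0.502, -0.865]]
force: [-0.6, 0.5, -0.1]
opening: 0.849
grasp_force: 0.0
```

Request:
step_arm:
  steps:
    - [0,0,0,0,0,0,1]
    - [0,0,0,0,0,0,1]
    - [0,0,0,0,0,0,1]
    - [0,0,0,0,0,0,1]
    - [0,0,0,0,0,0,1]
    - [0,0,0,0,0,0,1]
    - [0,0,0,0,0,0,1]
    - [0,0,0,0,0,0,1]

```text
time_s: 3.83
position: [0.539, -0.0609, 0.0875]
tcp_rot: [[0.145, 0.855, -0.497], [0.989, -0.125, 0.073], [0.0, -0.503, -0.864]]
force: [1.9, -0.2, 0.3]
opening: 0.329
grasp_force: 30.0
```

```bash
python3 - <<'E'
from h import *
s=read_state();print(s["opening"]*87,s["grasp_force"],s["force"]);q=F.T@(s["position"]-O);print("tcp in frame",q*1000)
row(O+F@[-.0185,0,.030],Rg,s)
piv=np.array([0,-(.041-q[0]),q[2]+.0015])
for th in (4,8,12,16,20,24,28):
    R=Ro.from_rotvec([-th,0,0],degrees=True).as_matrix(); print(th,np.round((piv-R@piv)/.3,3),round(-th/45,3))
E
```

```text
28.614619887211013 29.999705816153437 [ 1.87504111 -0.19073533  0.31375504]
tcp in frame [-17.88131462   0.57278213  29.14293656]
row [ 0.002  0.002 -0.003] [-0.004 -0.001 -0.001] rows>= 0.0
4 [ 0.    -0.008 -0.013] -0.089
8 [ 0.    -0.016 -0.026] -0.178
12 [ 0.    -0.026 -0.039] -0.267
16 [ 0.    -0.036 -0.05 ] -0.356
20 [ 0.    -0.047 -0.061] -0.444
24 [ 0.    -0.059 -0.071] -0.533
28 [ 0.    -0.071 -0.08 ] -0.622
```

Opening is 28.6 mm, so the tab is fully in. Pivot.

Request:
step_arm:
  steps:
    - [0,-0.004,-0.0065,-0.045,0,0,1]
    - [0,-0.008,-0.013,-0.089,0,0,1]
    - [0,-0.012,-0.02,-0.133,0,0,1]
    - [0,-0.016,-0.026,-0.178,0,0,1]
    - [0,-0.021,-0.033,-0.222,0,0,1]
    - [0,-0.026,-0.039,-0.267,0,0,1]
    - [0,-0.026,-0.039,-0.267,0,0,1]
    - [0,-0.026,-0.039,-0.267,0,0,1]

```text
time_s: 4.5
position: [0.5377, -0.0607, 0.1016]
tcp_rot: [[0.146, 0.94, -0.31], [0.989, -0.138, 0.046], [0.0, -0.313, -0.95]]
force: [2.7, -0.4, -1.0]
opening: 0.327
grasp_force: 30.0
```

Request:
step_arm:
  steps:
    - [0,-0.004,-0.0065,-0.045,0,0,1]
    - [0,-0.008,-0.013,-0.089,0,0,1]
    - [0,-0.012,-0.02,-0.133,0,0,1]
    - [0,-0.016,-0.026,-0.178,0,0,1]
    - [0,-0.021,-0.033,-0.222,0,0,1]
    - [0,-0.026,-0.039,-0.267,0,0,1]
    - [0,-0.026,-0.039,-0.267,0,0,1]
    - [0,-0.026,-0.039,-0.267,0,0,1]

```text
time_s: 5.17
position: [0.5343, -0.0603, 0.1148]
tcp_rot: [[0.146, 0.983, -0.108], [0.989, -0.145, 0.017], [0.001, -0.109, -0.994]]
force: [2.9, -0.5, -3.5]
opening: 0.326
grasp_force: 30.0
```

```bash
python3 - <<'E'
from h import *
s=read_state();c=capture("wrist")
cv2.imwrite('pics/w3.png',cv2.resize(c['image'],(400,300),interpolation=cv2.INTER_AREA)[:,:,::-1])
E
```

```text
(no output)
```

View pics/w3.png

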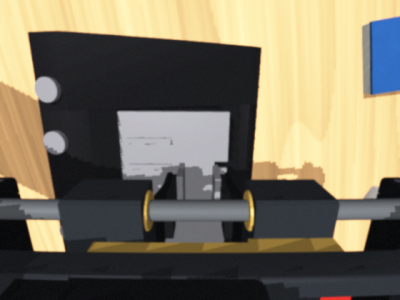

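The view shows the cover (118..228, 110..190) raised and held, with its upper edge at the lip. Draw it off along tool +y, then lift.

Request:
step_arm:
  steps:
    - [0,0.02,0,0,0,0,1]
    - [0,0.04,0,0,0,0,1]
    - [0,0.06,0,0,0,0,1]
    - [0,0.08,0,0,0,0,1]
    - [0,0.08,-0.05,0,0,0,1]
    - [0,0.08,-0.15,0,0,0,1]
    - [0,0.08,-0.25,0,0,0,1]
    - [0,0.08,-0.3,0,0,0,1]

```text
time_s: 5.88
position: [0.5692, -0.0654, 0.2048]
tcp_rot: [[0.145, 0.984, -0.104], [0.989, -0.144, 0.015], [0.0, -0.105, -0.995]]
force: [1.0, -0.2, -0.2]
opening: 0.327
grasp_force: 30.0
```

```bash
cat >> h.py <<'E'
def down(yaw):  # tool down, tool x at world yaw
    c=np.radians(yaw); x=np.array([np.cos(c),np.sin(c),0]); z=np.array([0,0,-1.]); return np.column_stack([x,np.cross(z,x),z])
E
python3 - <<'E'
from h import *
s=read_state();print(np.round(s["force"],1))
# tool x yaw 81.7; tool +y ~ world +x ; cover centre = 18 mm toward tool -y
R=down(82.3); t=np.array([.517,-.308,0])+R@[0,.0185,0]
row([t[0],t[1],.19],R,s)
E
```

```text
[ 1.  -0.2 -0.2]
row [-0.825  0.012  0.048] [-0.133 -0.001 -0.014] rows>= 5.9
```

Request:
step_arm:
  steps:
    - [-0.12,0.012,0.02,-0.133,0,-0.014,1]
    - [-0.25,0.012,0.02,-0.133,0,-0.014,1]
    - [-0.38,0.012,0.02,-0.133,0,-0.014,1]
    - [-0.51,0.012,0.03,-0.133,0,-0.014,1]
    - [-0.64,0.012,0.04,-0.133,0,-0.014,1]
    - [-0.77,0.012,0.048,-0.133,0,-0.014,1]
    - [-0.825,0.012,0.048,-0.133,0,-0.014,1]
    - [-0.825,0.012,0.048,-0.133,0,-0.014,1]

```text
time_s: 6.55
position: [0.5328, -0.315, 0.1867]
tcp_rot: [[0.139, 0.99, -0.004], [0.99, -0.139, 0.0], [-0.0, -0.004, -1.0]]
force: [0.7, 0.6, -0.3]
opening: 0.327
grasp_force: 30.0
```

```bash
python3 - <<'E'
from h import *
s=read_state();print(np.round(s["force"],1))
R=down(82.3); t=np.array([.517,-.308,0])+R@[0,.0185,0]
row([t[0],t[1],.055],R,s)
c=capture("side");b=cv2.resize(c["image"][170:370,240:440],(600,600),interpolation=cv2.INTER_CUBIC)
cv2.imwrite("pics/s1.png",b[:,:,::-1])
E
```

```text
[ 0.7  0.6 -0.3]
row [0.016 0.008 0.439] [-0.005  0.001 -0.007] rows>= 3.2
```

View pics/s1.png

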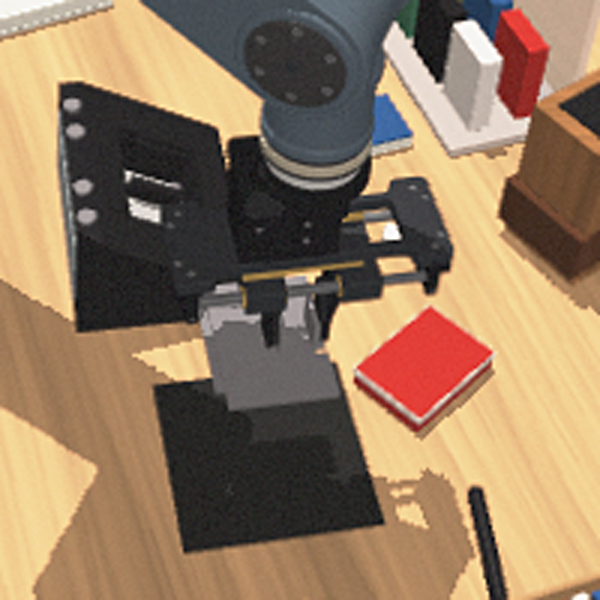

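The side view shows the cover level in the gripper above the mat (270,370) and the pack visible in the bay at (145,195). Lower it.

Request:
step_arm:
  steps:
    - [0.016,0.008,0.1,-0.005,0,-0.007,1]
    - [0.016,0.008,0.2,-0.005,0,-0.007,1]
    - [0.016,0.008,0.3,-0.005,0,-0.007,1]
    - [0.016,0.008,0.38,-0.005,0,-0.007,1]
    - [0.016,0.008,0.43,-0.005,0,-0.007,1]
    - [0.016,0.008,0.45,-0.005,0,-0.007,1]
    - [0.016,0.008,0.45,-0.005,0,-0.007,1]
    - [0.016,0.008,0.45,-0.005,0,-0.007,1]

```text
time_s: 7.27
position: [0.5363, -0.3045, 0.0524]
tcp_rot: [[0.128, 0.992, -0.0], [0.992, -0.128, 0.002], [0.002, -0.0, -1.0]]
force: [-0.1, 0.1, -0.3]
opening: 0.325
grasp_force: 30.0
```

Request:
step_arm:
  steps:
    - [0,0,0.01,0,0,0,1]
    - [0,0,0.02,0,0,0,1]
    - [0,0,0.03,0,0,0,1]
    - [0,0,0.03,0,0,0,1]
    - [0,0,0.03,0,0,0,1]

```text
time_s: 7.68
position: [0.5357, -0.3056, 0.0431]
tcp_rot: [[0.129, 0.992, -0.0], [0.992, -0.129, 0.001], [0.001, -0.0, -1.0]]
force: [0.1, -0.7, -0.4]
opening: 0.326
grasp_force: 30.0
```

Expected contact at about 0.038; feel for it.

Request:
step_arm:
  steps:
    - [0,0,0.006,0,0,0,1]
    - [0,0,0.012,0,0,0,1]
    - [0,0,0.015,0,0,0,1]
    - [0,0,0.015,0,0,0,1]
    - [0,0,0.015,0,0,0,1]

```text
time_s: 8.1
position: [0.5356, -0.3055, 0.0383]
tcp_rot: [[0.129, 0.992, -0.0], [0.992, -0.129, 0.002], [0.001, -0.001, -1.0]]
force: [-0.7, 0.2, -1.0]
opening: 0.326
grasp_force: 30.0
```

Request:
step_arm:
  steps:
    - [0,0,0.004,0,0,0,1]
    - [0,0,0.007,0,0,0,1]
    - [0,0,0.007,0,0,0,1]
    - [0,0,0.007,0,0,0,1]

```text
time_s: 8.43
position: [0.5357, -0.3055, 0.0376]
tcp_rot: [[0.129, 0.992, 0.0], [0.992, -0.129, 0.001], [0.001, -0.0, -1.0]]
force: [-1.6, 2.0, 6.8]
opening: 0.329
grasp_force: 30.0
```

Contact at 7 N. Release and retreat.

Request:
step_arm:
  steps:
    - [0,0,0,0,0,0,0.1]
    - [0,0,0,0,0,0,0]
    - [0,0,0,0,0,0,-0.2]
    - [0,0,0,0,0,0,-0.4]
    - [0,0,0,0,0,0,-0.4]

```text
time_s: 8.85
position: [0.5352, -0.3052, 0.0359]
tcp_rot: [[0.129, 0.992, -0.001], [0.992, -0.129, 0.002], [0.002, -0.002, -1.0]]
force: [0.2, -0.1, -0.1]
opening: 0.621
grasp_force: 0.0
```

Request:
step_arm:
  steps:
    - [0,0,-0.05,0,0,0,-0.4]
    - [0,0,-0.15,0,0,0,-0.4]
    - [0,0,-0.28,0,0,0,-0.4]
    - [0,0,-0.4,0,0,0,-0.4]
    - [0,0,-0.52,0,0,0,-0.4]
    - [0,0,-0.6,0,0,0,-0.4]
    - [0,0,-0.6,0,0,0,-0.4]

```text
time_s: 9.43
position: [0.5382, -0.3078, 0.2224]
tcp_rot: [[0.129, 0.992, 0.009], [0.992, -0.129, -0.006], [-0.005, 0.009, -1.0]]
force: [0.7, -0.1, 0.5]
opening: 0.694
grasp_force: 0.0
```

```bash
python3 - <<'E'
from h import *
# pack view/grasp: tool y=±yf, tool z=-zf ; choose tool x=+xf or -xf
s=read_state();print(np.round(s["joint_positions"],1),s["opening"])
for sg in (1,-1):
    R=np.column_stack([sg*F[:,0],-sg*F[:,1],-F[:,2]]); row(O+F@[0,0,.14],R,s)
c=capture("wrist");T=wristT(c,s)
hsv=cv2.cvtColor(c["image"],cv2.COLOR_RGB2HSV)
m=((hsv[...,1]<60)&(hsv[...,2]>75)).astype(np.uint8);m[250:]=0
cs,_=cv2.findContours(m,cv2.RETR_EXTERNAL,cv2.CHAIN_APPROX_NONE);k=max(cs,key=cv2.contourArea)
r=cv2.minAreaRect(np.array([onz(c,*p,.009,T)[:2] for p in k[:,0].astype(float)],np.float32));print(r,cv2.contourArea(k))
cv2.imwrite("pics/w4.png",c["image"][:,:,::-1])
E
```

```text
[-40.1  31.2  84.7   0.   63.4 -32.7] 0.6944928055499365
row [0.817 0.029 0.096] [ 0.522  0.54  -1.931] rows>= 13.0
row [0.817 0.029 0.096] [ 0.542 -0.524  1.966] rows>= 13.2
((0.5151787400245667, -0.3025139570236206), (0.10845596343278885, 0.09385894238948822), 82.3692855834961) 7463.0
```

View pics/w4.png

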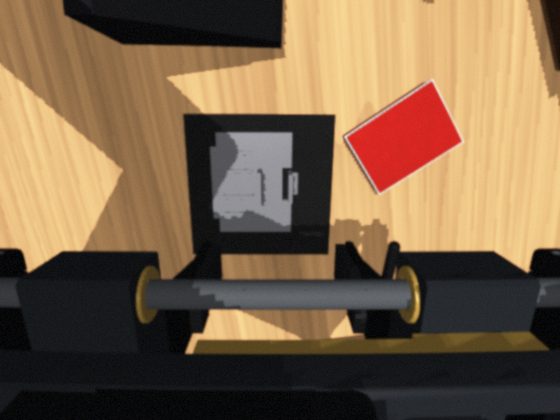

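The cover lies flat, centred on the mat (plate 213..293, 132..232). Now the pack: turn the tool by about 90° and go over the bay.

Request:
step_arm:
  steps:
    - [0.5,0.02,0,0.25,0.25,-0.93,0]
    - [0.5,0.02,0,0.25,0.25,-0.93,0]
    - [0.5,0.02,0,0.25,0.25,-0.93,0]
    - [0.5,0.02,0,0.25,0.25,-0.93,0]
    - [0.5,0.02,0,0.25,0.25,-0.93,0]
    - [0.5,0.02,0,0.25,0.25,-0.93,0]
    - [0.5,0.02,0,0.25,0.25,-0.93,0]
    - [0.5,0.02,0,0.25,0.25,-0.93,0]

```text
time_s: 10.15
position: [0.5604, -0.1571, 0.2139]
tcp_rot: [[-0.541, 0.808, -0.233], [0.803, 0.578, 0.143], [0.25, -0.11, -0.962]]
force: [0.2, 0.2, -0.2]
opening: 0.501
grasp_force: 0.0
```

```bash
echo "Rp=np.column_stack([F[:,0],-F[:,1],-F[:,2]])" >> h.py; python3 -c "
from h import *
row(O+F@[0,0,.14],Rp)"
```

```text
row [0.193 0.232 0.098] [ 0.266  0.267 -1.   ] rows>= 6.7
```

Request:
step_arm:
  steps:
    - [0.193,0.232,0.05,0.266,0.267,-1,0]
    - [0.193,0.232,0.05,0.266,0.267,-1,0]
    - [0.193,0.232,0.098,0.266,0.267,-1,0]
    - [0.193,0.232,0.098,0.266,0.267,-1,0]
    - [0.193,0.232,0.098,0.266,0.267,-1,0]
    - [0.193,0.232,0.098,0.266,0.267,-1,0]
    - [0.193,0.232,0.098,0.266,0.267,-1,0]
    - [0.193,0.232,0.098,0.266,0.267,-1,0]

```text
time_s: 10.82
position: [0.5787, -0.0661, 0.1927]
tcp_rot: [[-0.857, 0.144, -0.494], [0.125, 0.99, 0.071], [0.499, -0.001, -0.866]]
force: [0.2, 0.4, 0.6]
opening: 0.502
grasp_force: 0.0
```

```bash
python3 - <<'E'
from h import *
import pickle
s=read_state();c=capture("wrist");T=wristT(c,s);pickle.dump((s,c,T),open('w5.pkl','wb'))
row(O+F@[0,0,.06],Rp,s)
for q in [(26,6,-7),(26,-6,-7),(-26,6,-7),(-26,-6,-7),(32,30,-24),(32,-30,-24),(-32,30,-24),(-32,-30,-24)]: print(q,np.round(proj(c,O+F@(np.array(q)/1000),T)*800/560,0))
cv2.imwrite('pics/w5.png',np.clip(1.5*cv2.resize(c['image'],(800,600),interpolation=cv2.INTER_CUBIC)[:,:,::-1].astype(float),0,255))
E
```

```text
row [-0.     0.     0.268] [-0.002  0.001  0.   ] rows>= 1.9
(26, 6, -7) [388. 247.]
(26, -6, -7) [407. 247.]
(-26, 6, -7) [388. 327.]
(-26, -6, -7) [407. 327.]
(32, 30, -24) [351. 233.]
(32, -30, -24) [444. 233.]
(-32, 30, -24) [353. 327.]
(-32, -30, -24) [442. 327.][ WARN:0@1.838] global loadsave.cpp:1063 imwrite_ Unsupported depth image for selected encoder is fallbacked to CV_8U.
```

View pics/w5.png

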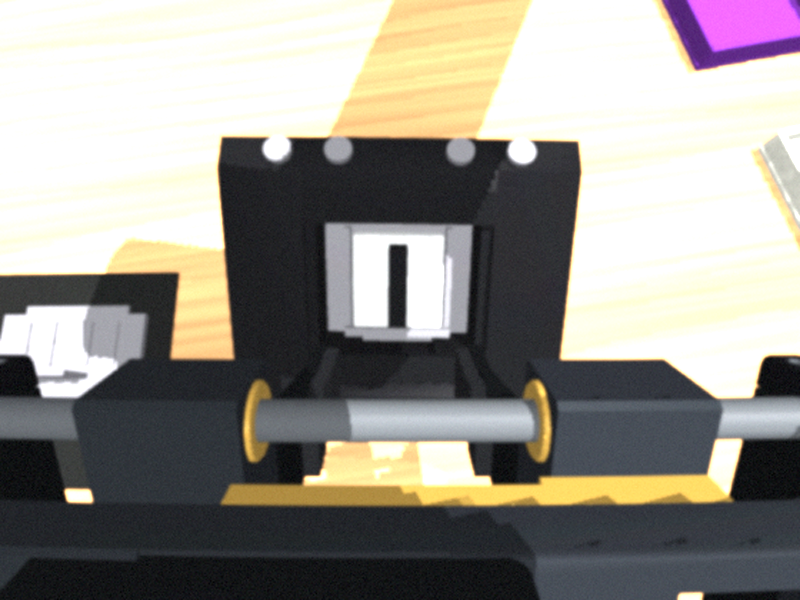

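The rib (389..407, 245..328) matches the prediction to a pixel. Descend along the slope normal and pinch.

Request:
step_arm:
  steps:
    - [0,0,0.1,-0.002,0,0,0]
    - [0,0,0.2,-0.002,0,0,0]
    - [0,0,0.28,-0.002,0,0,0]
    - [0,0,0.34,-0.002,0,0,0]
    - [0,0,0.4,-0.002,0,0,0]
    - [0,0,0.44,-0.002,0,0,0]
    - [0,0,0.452,-0.002,0,0,0]
    - [0,0,0.452,-0.002,0,0,0]

```text
time_s: 11.53
position: [0.5112, -0.0573, 0.0766]
tcp_rot: [[-0.857, 0.148, -0.493], [0.129, 0.989, 0.074], [0.499, -0.0, -0.867]]
force: [0.2, 0.2, -0.0]
opening: 0.497
grasp_force: 0.0
```

```bash
python3 -c "
from h import *
row(O+F@[0,0,.004],Rp)"
```

```text
row [-0.003  0.003  0.006] [ 0.002  0.002 -0.005] rows>= 0.1
```

Request:
step_arm:
  steps:
    - [0,0.003,0.005,0,0,-0.005,0]
    - [0,0.003,0.005,0,0,-0.005,0.6]
    - [0,0.003,0.005,0,0,-0.005,1]
    - [0,0.003,0.005,0,0,-0.005,1]
    - [0,0.003,0.005,0,0,-0.005,1]
    - [0,0.003,0.005,0,0,-0.005,1]
    - [0,0.003,0.005,0,0,-0.005,1]
    - [0,0.003,0.005,0,0,-0.005,1]

```text
time_s: 12.2
position: [0.5123, -0.0563, 0.0761]
tcp_rot: [[-0.86, 0.143, -0.491], [0.123, 0.99, 0.072], [0.496, 0.002, -0.868]]
force: [-0.3, -0.2, 1.2]
opening: 0.132
grasp_force: 30.0
```

Opening is 11.5 mm with 30 N, so the rib is held. Lift along the slope normal.

Request:
step_arm:
  steps:
    - [0,0,-0.02,0,0,0,1]
    - [0,0,-0.05,0,0,0,1]
    - [0,0,-0.09,0,0,0,1]
    - [0,0,-0.15,0,0,0,1]
    - [0,0,-0.22,0,0,0,1]
    - [0,0,-0.3,0,0,0,1]
    - [0,0,-0.4,0,0,0,1]
    - [0,0,-0.45,0,0,0,1]

```text
time_s: 12.87
position: [0.5813, -0.0667, 0.1965]
tcp_rot: [[-0.863, 0.142, -0.486], [0.124, 0.99, 0.071], [0.491, 0.001, -0.871]]
force: [0.1, -0.4, -1.5]
opening: 0.13
grasp_force: 30.0
```

```bash
python3 - <<'E'
from h import *
s=read_state();print(s["opening"],np.round(s["force"],1))
R=down(187.4)   # pack x along tray's x
row([.467,.345,.16],R,s); row([.467,.345,.16],down(171.7),s)
E
```

```text
0.12994511202075126 [ 0.1 -0.4 -1.5]
row [0.438 1.304 0.388] [ 0.09  -0.649 -0.338] rows>= 10.3
row [0.438 1.304 0.388] [ 0.    -0.653  0.003] rows>= 10.3
```

Request:
step_arm:
  steps:
    - [0.31,0.95,0.26,0.09,-0.649,-0.338,1]
    - [0.31,0.95,0.26,0.09,-0.649,-0.338,1]
    - [0.31,0.95,0.26,0.09,-0.649,-0.338,1]
    - [0.31,0.95,0.26,0.09,-0.649,-0.338,1]
    - [0.31,0.95,0.26,0.09,-0.649,-0.338,1]
    - [0.31,0.95,0.26,0.09,-0.649,-0.338,1]
    - [0.31,0.95,0.26,0.09,-0.649,-0.338,1]
    - [0.31,0.95,0.26,0.09,-0.649,-0.338,1]

```text
time_s: 13.53
position: [0.4982, 0.2373, 0.1727]
tcp_rot: [[-0.991, -0.132, -0.007], [-0.132, 0.991, 0.003], [0.007, 0.004, -1.0]]
force: [0.2, 0.1, -2.2]
opening: 0.135
grasp_force: 30.0
```

```bash
python3 - <<'E'
from h import *
s=read_state();print(s["opening"],np.round(s["force"],1))
row([.467,.345,.12],down(187.4),s)
E
```

```text
0.13507399939166595 [ 0.2  0.1 -2.2]
row [0.055 0.369 0.177] [ 0.005 -0.009  0.004] rows>= 3.0
```

Request:
step_arm:
  steps:
    - [0.02,0.12,0,0.005,-0.009,0,1]
    - [0.04,0.24,0,0.005,-0.009,0,1]
    - [0.055,0.34,0.02,0.005,-0.009,0,1]
    - [0.055,0.37,0.08,0.005,-0.009,0,1]
    - [0.055,0.37,0.14,0.005,-0.009,0,1]
    - [0.055,0.37,0.177,0.005,-0.009,0,1]
    - [0.055,0.37,0.177,0.005,-0.009,0,1]
    - [0.055,0.37,0.177,0.005,-0.009,0,1]

```text
time_s: 14.2
position: [0.4697, 0.3406, 0.119]
tcp_rot: [[-0.992, -0.128, -0.0], [-0.128, 0.992, -0.002], [0.0, -0.002, -1.0]]
force: [-0.5, 0.7, -1.9]
opening: 0.133
grasp_force: 30.0
```

```bash
python3 - <<'E'
from h import *
s=read_state();print(np.round(s["force"],1))
row([.467,.345,.055],down(187.4),s)
c=capture("side");b=cv2.resize(c["image"][60:210,170:320],(600,600),interpolation=cv2.INTER_CUBIC)
cv2.imwrite("pics/s2.png",b[:,:,::-1])
E
```

```text
[-0.5  0.7 -1.9]
row [0.007 0.016 0.213] [-0.003 -0.    -0.001] rows>= 1.5
```

View pics/s2.png

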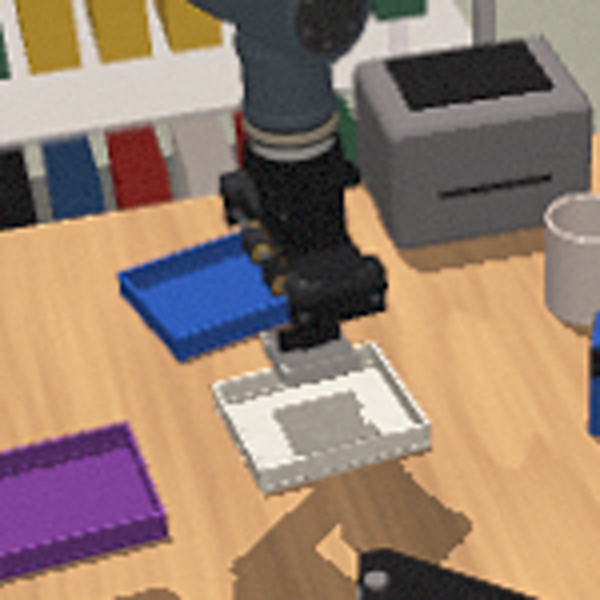

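The side view shows the pack level over the white tray (tray at 320,415, shadow centred in it). Lower it.

Request:
step_arm:
  steps:
    - [0.007,0.016,0.05,-0.003,0,0,1]
    - [0.007,0.016,0.1,-0.003,0,0,1]
    - [0.007,0.016,0.15,-0.003,0,0,1]
    - [0.007,0.016,0.19,-0.003,0,0,1]
    - [0.007,0.016,0.21,-0.003,0,0,1]
    - [0.007,0.016,0.22,-0.003,0,0,1]
    - [0.007,0.016,0.22,-0.003,0,0,1]
    - [0.007,0.016,0.22,-0.003,0,0,1]

```text
time_s: 14.92
position: [0.4678, 0.3456, 0.0538]
tcp_rot: [[-0.992, -0.128, 0.002], [-0.128, 0.992, 0.001], [-0.002, 0.001, -1.0]]
force: [0.8, 0.0, -1.6]
opening: 0.133
grasp_force: 30.0
```

Request:
step_arm:
  steps:
    - [0,0,0.004,0,0,0,1]
    - [0,0,0.008,0,0,0,1]
    - [0,0,0.01,0,0,0,1]
    - [0,0,0.01,0,0,0,1]

```text
time_s: 15.25
position: [0.4677, 0.3459, 0.0512]
tcp_rot: [[-0.992, -0.129, 0.003], [-0.129, 0.992, 0.002], [-0.003, 0.001, -1.0]]
force: [-0.2, 0.2, 4.0]
opening: 0.135
grasp_force: 30.0
```

Contact, so release and retreat.

Request:
step_arm:
  steps:
    - [0,0,0,0,0,0,0.7]
    - [0,0,0,0,0,0,0.4]
    - [0,0,0,0,0,0,0.1]
    - [0,0,0,0,0,0,0.1]
    - [0,0,0,0,0,0,0.1]

```text
time_s: 15.67
position: [0.4672, 0.3455, 0.0502]
tcp_rot: [[-0.992, -0.128, 0.001], [-0.128, 0.992, 0.001], [-0.001, 0.001, -1.0]]
force: [-0.3, -0.3, 0.8]
opening: 0.363
grasp_force: 0.0
```

Request:
step_arm:
  steps:
    - [0,0,-0.05,0,0,0,0.1]
    - [0,0,-0.15,0,0,0,0.1]
    - [0,0,-0.28,0,0,0,0.1]
    - [0,0,-0.4,0,0,0,0.1]
    - [0,0,-0.5,0,0,0,0.1]
    - [0,0,-0.5,0,0,0,0.1]
    - [0,0,-0.5,0,0,0,0.1]

```text
time_s: 16.25
position: [0.468, 0.3459, 0.2023]
tcp_rot: [[-0.992, -0.128, 0.006], [-0.128, 0.992, 0.003], [-0.006, 0.002, -1.0]]
force: [-0.4, 0.4, -0.2]
opening: 0.45
grasp_force: 0.0
```

```bash
python3 - <<'E'
from h import *
s=read_state();c=capture("wrist");t=capture("top")
a=np.hstack([cv2.resize(c["image"],(400,300)),cv2.resize(t["image"][150:255,140:420],(400,150))[:150] if 0 else cv2.resize(t["image"][120:270,220:420],(400,300))])
cv2.imwrite("pics/w6.png",a[:,:,::-1])
E
```

```text
(no output)
```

View pics/w6.png

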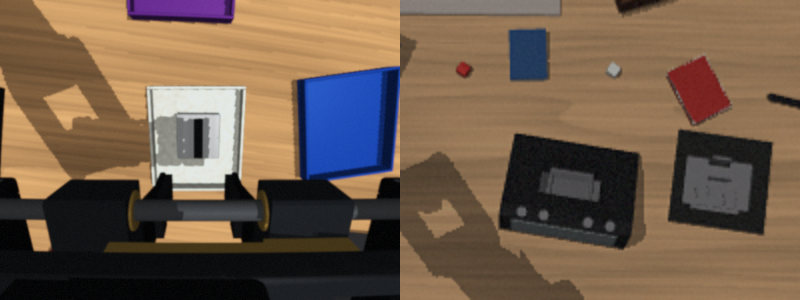

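The pack sits in the middle of the white tray, rib up (198,137). The cover lies flat on the mat (718,183), and the bystanders are unmoved.

```bash
python3 -c "
from h import *
print(hand_in())"
```

```text
the job is handed in; nothing more can be done
None
```

The job is handed in: the cover lies flat, outer side up, on the black mat and the battery pack is rib up in the white tray. The final pictures showed both in place and the bystanders in view unmoved, but the hand-in returned no verdict.

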